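Shim the rocking plate shaker

TASK

The white plate shaker on the bench rocks because its short brass foot hangs clear of the bench. With the fingertips push the orange wedge along the bench, thin edge first, under that foot until it takes up the gap and bears firmly against the foot, leaving the shaker level and where it stands. Then press down on the shaker's top corner above that foot (about 10 N) to check that it no longer rocks, and leave it; do not pick up the wedge or the shaker, and do not disturb anything else.

Things in the scene. Friction and masses are not known exactly. Their poses are not given: they have to be found in the camera images.
- shaker: white plate shaker, loose, 2.5 kg +-20%, housing 160x150 mm, 24 to 64 mm above the bench; platform on top (80x70 mm) reaches 79 mm. Origin: centre of its footprint at bench height; x to its back, y to its left (knob side faces -x). Stands level on 3 black rubber feet (20 mm across, at x +-58, y +-53 mm); 4th foot, front left, short bare brass. Over 3 N down on that corner rocks it
- short_foot (a point): lowest point of the short brass foot (round-ended stud, radius 6 mm), 7 mm above the bench while the shaker stands level; at x = -58, y = +53 mm of the shaker, 22 mm inside the left and front edges of the housing. Moves with the shaker
- corner_pad (a point): centre of the flat top of a black rubber disc, 20 mm across, on the shaker's top right above the brass foot, 66 mm above the bench: where to press. Moves with the shaker
- wedge: orange wedge, red ribs, loose, 90x50 mm, 0.12 kg. Origin: mid thin edge, at the underside; x points out ahead, so it lies from x = 0 to -90 mm. Flat underside; 2 mm thick at x = 0, 7 mm at -28, 18 mm at -90 (heel). Starts left of the shaker, thin edge 25-47 mm from the brass foot, pointing roughly at it. Friction holds it; over about 4 mm past first contact it shoves the shaker round
- wedge_heel (a point): middle of the wedge's flat upright rear face (50 mm wide, 18 mm high), 9 mm above its underside, where to push. Sliding free takes about 1 N; once the wedge bears under the foot the push grows to 3-5 N within 4 mm (5-12 N when it shoves the shaker along). Axes as the wedge's
- blue_lid_jar: white wide jar with a blue screw lid, 103 mm across, 124 mm tall, front left; loose bystander. Origin: centre of its underside
- clear_rack: clear test-tube rack with tubes, 66x118x167 mm, at the far left; loose bystander. Origin: centre of its underside
- dropper_bottle: brown dropper bottle with a red top, 43 mm across, 98 mm tall, front left; loose bystander. Origin: centre of its underside
- cup: small grey-white cup, 38 mm across, 37 mm tall, right of the shaker; loose bystander. Origin: centre of its underside
- tin: open steel tin, 70 mm across, 33 mm tall, at the back between hot plate and shaker; loose bystander. Origin: centre of its underside
- steel_tweezers: steel tweezers lying flat, 127 mm long, 10 mm thick, near the robot; loose bystander. Origin: centre of its underside
- dish: white porcelain bowl, 73 mm across, 36 mm tall, in front of the shaker; loose bystander. Origin: centre of its underside
- amber_bottle: small brown stoppered bottle, 44 mm across, 78 mm tall, right of the shaker; loose bystander. Origin: centre of its underside

How it is judged:
On the way, in this order (a step that is already met when the one before it is completed fails the run):
1. the wedge has been pushed under the short foot and bears against it, with the shaker still level (y of short_foot in the frame of wedge between -0.023 and 0.023 m and x of short_foot in the frame of wedge between -0.075 and -0.012 m and contact force between wedge and shaker above 0.5 N and angle between shaker's own z axis and vertical below 0.015 rad), for 0.2 s.
2. the fingers press down on the corner above the short foot with more than 5 N and the shaker does not rock (all of step 1 and contact force between the fingers and shaker above 5 N and horizontal distance between the grasp point and corner_pad below 0.035 m and height (world z) of the grasp point above 0.06 m), for 0.15 s.
At the end, for the whole second after the job is handed in: The wedge lies under the short foot (foot within 23 mm of the wedge's centre line and 12 to 75 mm behind its thin edge), bears against it with more than 0.5 N, the shaker is level within 0.015 rad and within 15 mm of its starting place, and both are at rest (all of step 1 and distance of shaker from where it was at the start of the episode below 0.015 m and linear speed of each of shaker, wedge below 0.01 m/s); the robot touches nothing.
It fails at once if the wedge is lifted or tipped up (more than 15 mm or 0.3 rad) (height (world z) of wedge above 0.015 m or height (world z) of wedge_heel above 0.025 m or angle between wedge's own z axis and vertical above 0.3 rad).
It fails at once if the shaker is lifted, tipped or shoved (more than 12 mm up, 0.12 rad or 25 mm) (height (world z) of shaker above 0.012 m or angle between shaker's own z axis and vertical above 0.12 rad or distance of shaker from where it was at the start of the episode above 0.025 m).
It fails at once if a bystander is moved by more than 25 mm (distance of any of blue_lid_jar, clear_rack, dropper_bottle, cup, tin, steel_tweezers, dish, amber_bottle from where it was at the start of the episode above 0.025 m).
It also fails if it takes over 51 s, if anything falls off the work surface, if the arm or the gripper's body presses on something with over 40 N, if the wrist force passes 120 N, or if a joint passes its speed limit or range.

ROBOT

A 7-joint arm with a two-finger parallel gripper is mounted at the origin on the work surface; the furniture and walls round the work are solid. World frame = base frame: x ahead of the robot, y to its left, z up, the work surface at z = 0. Lengths are in m, angles in rad, forces in N, time in s.
With the tool pointing down it reaches from about 0.425 to 0.875 m from the base axis. Payload 4.7 kg.
Tool frame: the origin (TCP) lies midway between the tips of the shut fingers; the grasp point (between the pads) lies 19 mm behind it; z points along the fingers, x is the direction in which the jaws open and shut, and the axes are right-handed (so a half turn about z gives the same grasp; the last joint's range is limited). The gripper opens to 87 mm and grips with 3 to 60 N. Pads are 19 mm wide; open, the fingers measure 117 mm over their backs; the gripper's body (75 mm by 190 mm) begins 51 mm behind the grasp point.
Start: joints at [-1.311, 0.321, -0.07, 1.45, 0.023, 1.371, -0.057], TCP at [0.158, 0.63, 0.223] pointing down, gripper open.
Joint ranges: [-2.86, 2.86], [-0.3, 2.09], [-1.38, 1.24], [0.06, 2.45], [-1.56, 4.7], [0.09, 2.05], [-2.69, 2.69]. Speed limits (rad/s): [2.57, 2.57, 3.14, 3.14, 3.14, 3.14, 3.14].

INTERFACE

Orientations are given as a rotation vector (axis times angle).
In Python, from bench import get_state, eyes, ticket gives the robot as it stands.
- The arm moves only by the tool carry_out, never from a script. Its argument "motion" is a list of rows, each a list of 2 entries, a list of its own where there are three numbers: the shift along the world's x, y, z in m, then the turn about the world's z in rad. A call has 1 to 20 rows; each row is the pose to reach, as a shift and turn from the pose commanded when the call began; what a row does not reach only later rows make up. A row lasts 1/10 s, in which the tool goes at most 50 mm and 8.59 degrees, less where a joint would pass 70% of its speed; a pose out of reach is approached as far as the arm can. A call with a gripper value outside its range is refused whole. "grip" is the gripper command: -1 is fully open, 1 is shut, values between are in proportion, set as the call begins (left out, the last holds). The fingers move at their own pace and stop on an object; "squeeze" is the grip in N (left out, the last holds). Time passes only in rows, so rows that repeat a pose let the fingers close. It gives the time, the measured TCP pose, the force and the opening at its end, in the units of the state.
- get_state(): the state, without advancing time (a new reading comes with each control period).
- eyes.get_image(name): name is "side" or "top" or "wrist"; returns a dict with "pixels" (400x640x3 uint8, blue, green, red), "mtx" (3x3 intrinsics, pixels), "extrinsics" (4x4, takes a point from camera to world coordinates). Camera axes: x right, y down, z forward; pixel columns grow to the right and rows downward; lengths in m; the calibration is good to about 2 mm. A picture is of the moment at which its call begins. There is no depth.
- ticket.close_job(): hands the job in, once; it reports no verdict.
The state is a dict: "time": time; "joint_positions": joint angles; "qd": joint speeds; "joint_torque": joint torques, N m; "position": TCP position; "tool_rot": TCP orientation; "ft_force": force on the tool from outside, world axes, zero at the start; "torque": the same for the moment, N m; "grip_width": opening from 0.0 (shut) to 1.0 (fully open).
Only numpy, scipy, OpenCV 4.12 (cv2) and the standard library are available. Lean on these libraries where they do the work, as an engineer would, in place of code of your own. Each camera call takes 0.05 s, during which the arm holds its last target. There are 200 camera calls.

## Working session

There is one attempt and no reset: what is moved stays moved. The work goes in short steps, Python scripts to look and compute and a tool call to move; the robot and the scene stay as the last step left them, time stands still between calls to the robot, and variables do not carry over. Pictures are saved under pics/ and viewed, about 8 in all and at most 12, crops included, and the job is handed in when it is done.

Besides the shell and the picture viewer there is one more tool, called as name(argument=value, ...), one argument or row to a line, values as JSON. carry_out: Moves the arm, as the interface text tells. Its arguments: {"type":"object","properties":{"motion":{"type":"array","items":{"type":"array"}},"grip":{"type":"number"},"squeeze":{"type":"number"}},"required":["motion"]}

```bash
mkdir -p pics; ls; python3 - <<'E'
from bench import get_state, eyes
import cv2, numpy as np, pickle
d={}
for n in("top","side"):
    r=eyes.get_image(n); d[n]=r; cv2.imwrite(f"pics/{n}0.png",np.asarray(r["pixels"])); print(n,np.round(r["mtx"],1).tolist(),np.round(r["extrinsics"],3).tolist())
pickle.dump(d,open("d0.pkl","wb"))
s=get_state();print(s)
E
```

```text
pics
top [[372.7, 0.0, 322.8], [0.0, 372.7, 199.1], [0.0, 0.0, 1.0]] [[-0.024, -0.988, 0.153, 0.368], [-1.0, 0.024, -0.003, 0.021], [-0.001, -0.153, -0.988, 1.043], [0.0, 0.0, 0.0, 1.0]]
side [[414.7, 0.0, 324.9], [0.0, 414.7, 194.4], [0.0, 0.0, 1.0]] [[0.365, -0.505, 0.783, -0.382], [-0.931, -0.187, 0.313, -0.329], [-0.012, -0.843, -0.538, 0.694], [0.0, 0.0, 0.0, 1.0]]
{'time': 0.1, 'joint_positions': array([-1.31091166,  0.32178448, -0.07008229,  1.45157205,  0.02259142,
        1.37081814, -0.05688698]), 'qd': array([ 1.25642170e-03, -1.17460940e-03,  7.26059251e-05, -3.32815526e-03,
        1.40860830e-03, -2.64924620e-05,  2.11472630e-04]), 'joint_torque': array([ 3.02484796e-04, -4.92567337e+01, -4.05407259e-01, -3.13400638e+01,
       -6.41111378e-02,  3.94156168e-02,  1.03618809e-04]), 'position': array([0.15807771, 0.62995601, 0.2215382 ]), 'tool_rot': array([ 2.47603894e+00,  1.93170139e+00, -2.13563985e-03]), 'ft_force': array([-0.75050691, -0.38714827, -0.00377959]), 'torque': array([-0.01885907,  0.03894661, -0.03840045]), 'grip_width': 0.9973340028455793}
```

View pics/top0.png

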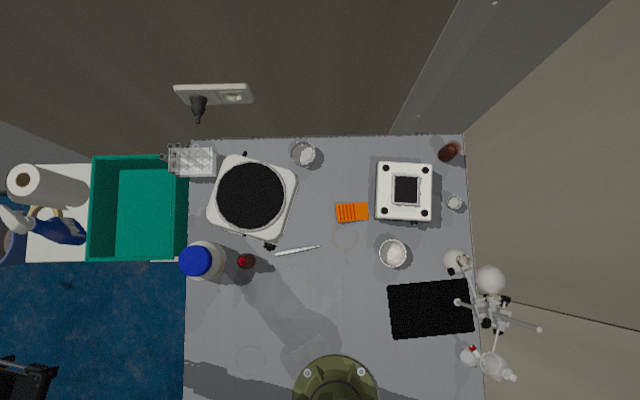

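View pics/side0.png

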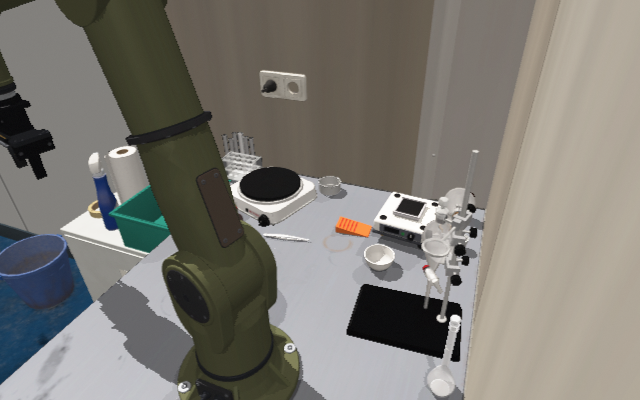

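Top view: the shaker spans about (376,162) to (432,220), with its front-left disc near (380,213). The wedge spans about (336–369, 203–222), thin edge on the right. The dish is at (393,253) and the tweezers at about (297,250).

```bash
cat > h.py <<'E'
import cv2, numpy as np
def ray(r,u,v,z):
    K=np.array(r["mtx"]);T=np.array(r["extrinsics"])
    d=T[:3,:3]@np.linalg.inv(K)@[u,v,1]; o=T[:3,3]
    return o+d*(z-o[2])/d[2]
def orange(im):
    h=cv2.cvtColor(im,cv2.COLOR_BGR2HSV)
    m=((h[...,0]<20)&(h[...,1]>170)&(h[...,2]>110)).astype(np.uint8)*255
    return cv2.morphologyEx(m,cv2.MORPH_CLOSE,np.ones((5,5)))
def blobs(m,a0,a1):
    n,l,s,c=cv2.connectedComponentsWithStats(m)
    return [(c[i],s[i]) for i in range(1,n) if a0<=s[i][4]<=a1]
E
python3 - <<'E'
from h import *; import pickle
r=pickle.load(open("d0.pkl","rb"))["top"]; im=np.ascontiguousarray(r["pixels"])
m=orange(im); m[:, :320]=0; m[:,380:]=0;m[:190]=0;m[235:]=0
c=max(cv2.findContours(m,0,2)[0],key=cv2.contourArea); b=cv2.boxPoints(cv2.minAreaRect(c))
for p in b: print("wedge",p,[ray(r,*p,z)[:2].round(4) for z in(.002,.018)])
k=(im.max(2)<60).astype(np.uint8)*255; k[:150]=0;k[230:]=0;k[:,:370]=0;k[:,440:]=0
for c,s in blobs(k,10,2000): print("dark",c.round(1),s[4],ray(r,*c,.066).round(4))
cv2.imwrite("pics/crop1.png",cv2.resize(im[145:275,300:480],None,fx=4.4,fy=4.4,interpolation=cv2.INTER_CUBIC))
E
```

```text
wedge [335.30408 204.38905] [array([ 0.5122, -0.017 ]), array([ 0.51  , -0.0165])]
wedge [366.64105 201.09041] [array([ 0.5195, -0.1058]), array([ 0.5171, -0.1038])]
wedge [368.5041  218.78905] [array([ 0.4692, -0.1089]), array([ 0.4676, -0.1069])]
wedge [337.1671  222.08769] [array([ 0.4621, -0.0208]), array([ 0.4606, -0.0201])]
dark [438.6 154.5] 14 [ 0.6325 -0.2976  0.066 ]
dark [385.7 167.3] 28 [ 0.6006 -0.153   0.066 ]
dark [425.1 169.6] 28 [ 0.5917 -0.2586  0.066 ]
dark [405.6 189.2] 547 [ 0.5394 -0.2031  0.066 ]
dark [384.3 210.2] 30 [ 0.4847 -0.1436  0.066 ]
dark [424.4 212.6] 30 [ 0.4756 -0.2488  0.066 ]
dark [395.1 220.3] 23 [ 0.4574 -0.1706  0.066 ]
dark [413.2 222.1] 32 [ 0.4515 -0.2179  0.066 ]
```

View pics/crop1.png

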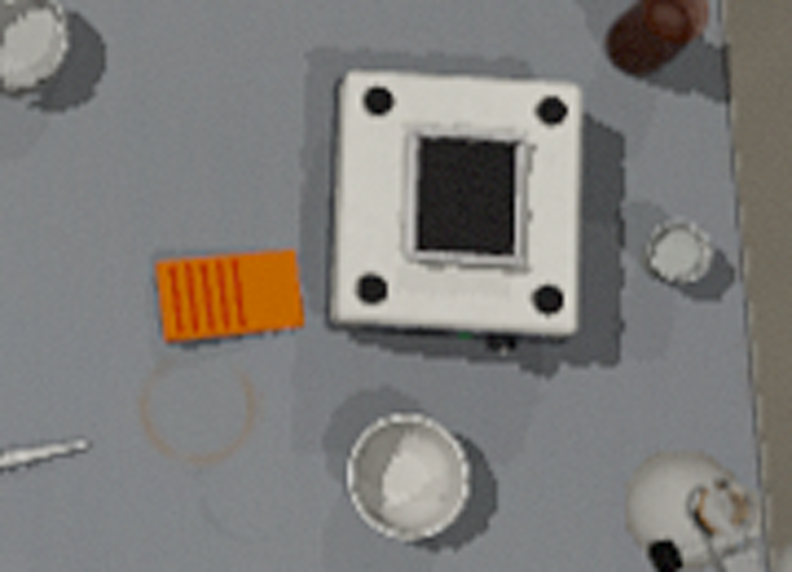

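Measured from the crop: the front-left pad is at about (0.485, -0.144). The wedge's heel centre is at (0.485, -0.018) and its heading is about (0.10, -0.995). Next I move above and behind the heel with the fingers nearly shut, so two fingertips make a stable flat pusher.

carry_out(
  motion=[
    [[0.035,-0.03,0],-0.1],
    [[0.07,-0.065,0],-0.2],
    [[0.1,-0.1,0],-0.3],
    [[0.13,-0.138,0],-0.4],
    [[0.16,-0.175,0],-0.5],
    [[0.188,-0.215,0],-0.6],
    [[0.215,-0.255,0],-0.7],
    [[0.24,-0.298,0],-0.8],
    [[0.262,-0.342,0],-0.9],
    [[0.282,-0.388,0],-1.0],
    [[0.298,-0.435,0],-1.1],
    [[0.31,-0.48,-0.01],-1.2],
    [[0.32,-0.525,-0.02],-1.227],
    [[0.325,-0.565,-0.04],-1.227],
    [[0.325,-0.595,-0.07],-1.227],
    [[0.325,-0.61,-0.1],-1.227],
    [[0.325,-0.61,-0.1],-1.227],
    [[0.325,-0.61,-0.1],-1.227],
  ],
  grip=0.8,
  squeeze=20,
)

```text
time: 1.9
position: [0.483, 0.0211, 0.1228]
tool_rot: [-3.138, -0.154, 0.001]
ft_force: [0.2, 0.7, 0.2]
grip_width: 0.104
```

```bash
python3 - <<'E'
from bench import get_state, eyes
from h import *; from scipy.spatial.transform import Rotation as R
s=get_state();print(s["time"],s["position"],R.from_rotvec(s["tool_rot"]).as_matrix().round(3).tolist(),s["grip_width"],s["ft_force"])
r=eyes.get_image("wrist"); im=np.ascontiguousarray(r["pixels"]);cv2.imwrite("pics/w1.png",im)
c=max(cv2.findContours(orange(im),0,2)[0],key=cv2.contourArea); b=cv2.boxPoints(cv2.minAreaRect(c))
for p in b: print(p.round(),[ray(r,*p,z)[:2].round(4) for z in(0,.002,.018)])
E
```

```text
1.9 [0.48297278 0.02111976 0.12275375] [[0.995, 0.098, -0.001], [0.098, -0.995, 0.0], [-0.001, -0.0, -1.0]] 0.10417196173369615 [0.15896902 0.71943729 0.21165759]
[310. 280.] [array([ 0.4815, -0.0761]), array([ 0.4814, -0.075 ]), array([ 0.4811, -0.0656])]
[330. 280.] [array([ 0.503, -0.074]), array([ 0.5029, -0.0728]), array([ 0.5014, -0.0636])]
[330. 306.] [array([ 0.5065, -0.1061]), array([ 0.5063, -0.1048]), array([ 0.5046, -0.0937])]
[310. 306.] [array([ 0.4843, -0.1083]), array([ 0.4843, -0.1069]), array([ 0.4838, -0.0957])]
```

View pics/w1.png

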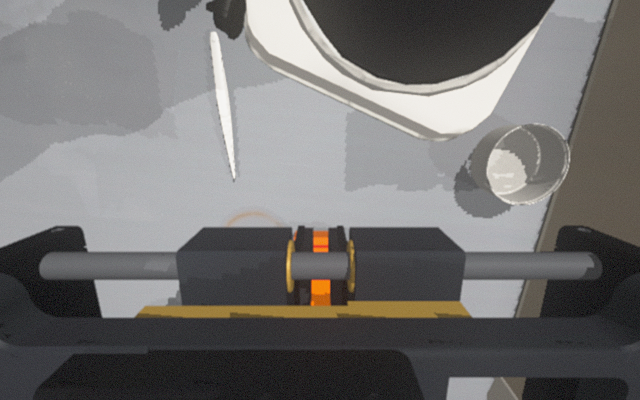

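The wrist view faces away from the shaker: hot plate, tweezers and tin, with only a sliver of wedge between the fingers at (320,290). There is clear bench below, so I go down and approach the heel gently.

carry_out(
  motion=[
    [[0,0,-0.03],0],
    [[0,0,-0.06],0],
    [[0,0,-0.09],0],
    [[0,0,-0.105],0],
    [[0,0,-0.114],0],
    [[0,0,-0.114],0],
    [[0.001,-0.008,-0.114],0],
    [[0.0015,-0.015,-0.114],0],
    [[0.002,-0.02,-0.114],0],
    [[0.002,-0.02,-0.114],0],
    [[0.002,-0.02,-0.114],0],
  ],
)

```text
time: 3.05
position: [0.4854, 0.0003, 0.0089]
tool_rot: [-3.138, -0.153, -0.001]
ft_force: [-0.1, 0.7, 0.7]
grip_width: 0.101
```

```bash
python3 - <<'E'
from bench import eyes
from h import *
for n in("top","side"):
    r=eyes.get_image(n); im=np.ascontiguousarray(r["pixels"])
    b=im[145:275,300:480] if n=="top" else im[170:290,300:480]
    cv2.imwrite(f"pics/{n}2.png",cv2.resize(b,None,fx=4,fy=4,interpolation=cv2.INTER_CUBIC))
a=cv2.imread("pics/top2.png");b=cv2.imread("pics/side2.png")
cv2.imwrite("pics/both2.png",cv2.resize(np.vstack([a,b]),None,fx=.6,fy=.6))
E
```

```text
(no output)
```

View pics/both2.png

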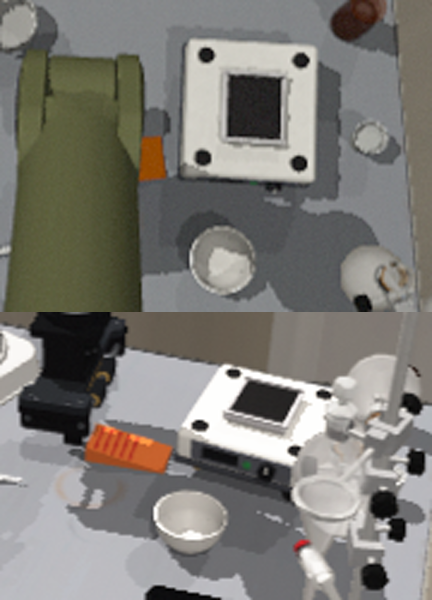

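Side view: the fingertips stand on the bench just behind the heel, and nothing else is near. I now push along an arc, turning -0.2 rad, to bring the wedge's centre line onto the foot.

carry_out(
  motion=[
    [[0,-0.003,0],0],
    [[-0.0005,-0.006,0],0],
    [[-0.0005,-0.008,0],0],
    [[0.0,-0.0105,0],-0.011],
    [[0.001,-0.013,0],-0.022],
    [[0.0015,-0.0155,0],-0.033],
    [[0.002,-0.018,0],-0.044],
    [[0.003,-0.0205,0],-0.055],
    [[0.0035,-0.023,0],-0.067],
    [[0.0045,-0.028,0],-0.089],
    [[0.005,-0.0305,0],-0.1],
    [[0.0055,-0.033,0],-0.111],
    [[0.0065,-0.038,0],-0.133],
    [[0.007,-0.043,0],-0.156],
    [[0.0075,-0.0455,0],-0.167],
    [[0.008,-0.048,0],-0.178],
    [[0.0082,-0.05,0],-0.189],
    [[0.0085,-0.053,0],-0.2],
    [[0.0085,-0.053,0],-0.2],
    [[0.0085,-0.053,0],-0.2],
  ],
)

```text
time: 5.15
position: [0.4936, -0.0528, 0.0085]
tool_rot: [3.137, -0.16, -0.0]
ft_force: [0.4, 0.5, 0.3]
grip_width: 0.102
```

```bash
python3 - <<'E'
from bench import eyes
from h import *
o=[]
for n in("top","side"):
    r=eyes.get_image(n); im=np.ascontiguousarray(r["pixels"])
    b=im[145:275,300:480] if n=="top" else im[190:290,300:480]
    o.append(cv2.resize(b,None,fx=3,fy=3,interpolation=cv2.INTER_CUBIC))
    m=orange(im); m[:,:325]=0; m[:,400:]=0; m[:190]=0; m[260:]=0
    c=max(cv2.findContours(m,0,2)[0],key=cv2.contourArea)
    if n=="side":
        b=cv2.approxPolyDP(c,2,True)[:,0]
        for p in b: print(p,[ray(r,*p,z)[:2].round(4) for z in(0,.002,.018)])
cv2.imwrite("pics/both3.png",np.vstack(o)[:600])
E
```

```text
Traceback (most recent call last):
ValueError: max() iterable argument is empty
```

```bash
python3 - <<'E'
from bench import eyes
from h import *
r=eyes.get_image("side"); im=np.ascontiguousarray(r["pixels"])
m=orange(im); m[:,:325]=0; m[:,410:]=0; m[:190]=0; m[260:]=0
cv2.imwrite("pics/side3.png",cv2.resize(im[190:280,320:470],None,fx=5,fy=5,interpolation=cv2.INTER_CUBIC))
c=max(cv2.findContours(m,0,2)[0],key=cv2.contourArea)
for p in cv2.approxPolyDP(c,1.5,True)[:,0]: print(p,[ray(r,*p,z)[:2].round(4) for z in(0,.002,.018)])
E
```

```text
[351 229] [array([ 0.4873, -0.0566]), array([ 0.4848, -0.0574]), array([ 0.4647, -0.0637])]
[352 233] [array([ 0.4713, -0.0648]), array([ 0.4688, -0.0655]), array([ 0.4491, -0.0716])]
[380 242] [array([ 0.4605, -0.1457]), array([ 0.4581, -0.1462]), array([ 0.4387, -0.1504])]
[385 236] [array([ 0.4898, -0.1516]), array([ 0.4873, -0.1521]), array([ 0.4672, -0.1562])]
[372 233] [array([ 0.4902, -0.1154]), array([ 0.4877, -0.1161]), array([ 0.4676, -0.121 ])]
[372 225] [array([ 0.525 , -0.1055]), array([ 0.5224, -0.1062]), array([ 0.5015, -0.1113])]
[359 219] [array([ 0.5396, -0.0632]), array([ 0.5369, -0.064 ]), array([ 0.5156, -0.0701])]
```

View pics/side3.png

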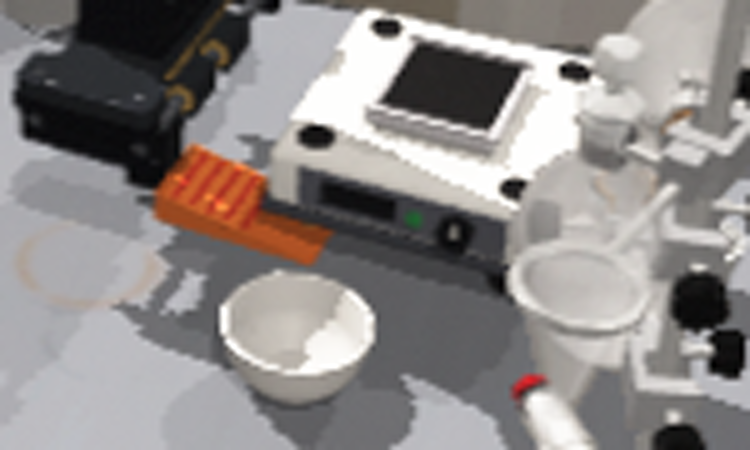

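Side crop: the shaker is untouched. The wedge's thin edge is at crop (325,245), just entering under the front-left corner, square to the shaker and about on the centre line. I continue straight, about 16 mm, then go in small steps watching the force.

carry_out(
  motion=[
    [[-0.0003,-0.003,0],0],
    [[-0.0006,-0.006,0],0],
    [[-0.0009,-0.009,0],0],
    [[-0.0012,-0.012,0],0],
    [[-0.0014,-0.014,0],0],
    [[-0.0016,-0.016,0],0],
    [[-0.0016,-0.016,0],0],
  ],
)

```text
time: 5.95
position: [0.4921, -0.0685, 0.0086]
tool_rot: [-3.137, 0.16, -0.0]
ft_force: [1.0, 1.3, -0.9]
grip_width: 0.098
```

carry_out(
  motion=[
    [[-0.0001,-0.001,0],0],
    [[-0.0002,-0.002,0],0],
    [[-0.0002,-0.002,0],0],
  ],
)

```text
time: 6.25
position: [0.492, -0.0697, 0.0086]
tool_rot: [-3.137, 0.159, -0.0]
ft_force: [-0.1, 4.2, 0.2]
grip_width: 0.099
```

carry_out(
  motion=[
    [[-0.0001,-0.001,0],0],
    [[-0.0002,-0.002,0],0],
    [[-0.0002,-0.002,0],0],
  ],
)

```text
time: 6.55
position: [0.4919, -0.0712, 0.0086]
tool_rot: [-3.136, 0.159, -0.0]
ft_force: [0.3, 6.1, 0.2]
grip_width: 0.099
```

The force rose to about 5.5 N net over roughly 2.5 mm, so the wedge is bearing on the foot. I back off a little and check.

carry_out(
  motion=[
    [[0.0,0.003,0],0],
    [[0.001,0.012,0],0],
    [[0.002,0.03,0],0],
    [[0.002,0.05,0.01],0],
    [[0.002,0.05,0.05],0],
    [[0.002,0.05,0.09],0],
    [[0.002,0.05,0.13],0],
    [[0.002,0.05,0.13],0],
    [[0.002,0.05,0.13],0],
  ],
  grip=1,
)

```text
time: 7.45
position: [0.4944, -0.0226, 0.1394]
tool_rot: [-3.137, 0.16, -0.004]
ft_force: [0.1, 0.1, -0.8]
grip_width: 0.006
```

```bash
python3 - <<'E'
from bench import eyes
from h import *; import pickle
d=pickle.load(open("d0.pkl","rb"))
def pads(r):
    im=np.ascontiguousarray(r["pixels"]);k=(im.max(2)<60).astype(np.uint8)*255; k[:150]=0;k[218:]=0;k[:,:376]=0;k[:,432:]=0
    return [(c.round(1).tolist(),ray(r,*c,.066)[:2].round(4).tolist()) for c,s in blobs(k,18,60)]
t=eyes.get_image("top");print(pads(d["top"]));print(pads(t))
r=eyes.get_image("side"); im=np.ascontiguousarray(r["pixels"]); i0=np.asarray(d["side"]["pixels"])
f=lambda a:cv2.resize(a,None,fx=4,fy=4,interpolation=cv2.INTER_CUBIC)
cv2.imwrite("pics/chk4.png",np.hstack([f(im[190:280,330:425]),f(np.ascontiguousarray(t["pixels"])[150:240,320:415])]))
m=orange(im); m[:,:325]=0; m[:,410:]=0; m[:190]=0; m[260:]=0
c=max(cv2.findContours(m,0,2)[0],key=cv2.contourArea)
for p in cv2.approxPolyDP(c,1.5,True)[:,0]: print(p,[ray(r,*p,z)[:2].round(4).tolist() for z in(0,.018)])
dd=cv2.absdiff(im,i0).max(2)[190:260,395:440]; print("shaker diff",dd.mean(),(dd>40).mean())
E
```

```text
[([385.7, 167.3], [0.6006, -0.153]), ([425.1, 169.6], [0.5917, -0.2586]), ([384.3, 210.2], [0.4847, -0.1436]), ([424.4, 212.6], [0.4756, -0.2488])]
[([386.3, 167.4], [0.6003, -0.1548]), ([425.1, 169.7], [0.5913, -0.2585]), ([424.4, 212.6], [0.4756, -0.2488])]
[364 221] [[0.5353, -0.0793], [0.5115, -0.0857]]
[358 230] [[0.4897, -0.076], [0.4671, -0.0825]]
[358 235] [[0.4686, -0.0826], [0.4466, -0.089]]
[388 244] [[0.4599, -0.1673], [0.438, -0.1715]]
[391 238] [[0.4871, -0.1687], [0.4645, -0.1728]]
[373 232] [[0.4954, -0.1168], [0.4726, -0.1223]]
[372 225] [[0.525, -0.1055], [0.5015, -0.1113]]
shaker diff 9.451428571428572 0.08698412698412698
```

View pics/chk4.png

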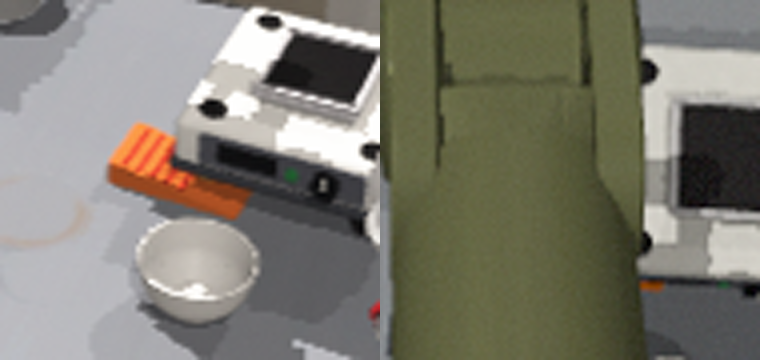

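The shaker's pads have moved less than 2 mm. The wedge lies square under the front-left corner with its thin edge at y about -0.169, so the foot is about 26 mm behind it and near the centre line. Next is the pad press.

carry_out(
  motion=[
    [[-0.003,-0.04,0],0],
    [[-0.006,-0.08,0],0],
    [[-0.009,-0.115,0],0],
    [[-0.009,-0.121,-0.01],0],
    [[-0.009,-0.121,-0.035],0],
    [[-0.009,-0.121,-0.055],0],
    [[-0.009,-0.121,-0.065],0],
    [[-0.009,-0.121,-0.07],0],
    [[-0.009,-0.121,-0.072],0],
    [[-0.009,-0.121,-0.072],0],
  ],
)

```text
time: 8.55
position: [0.4849, -0.1434, 0.0668]
tool_rot: [3.137, -0.16, 0.0]
ft_force: [0.2, 0.1, 0.0]
grip_width: 0.007
```

carry_out(
  motion=[
    [[0,0,-0.001],0],
    [[0,0,-0.002],0],
    [[0,0,-0.002],0],
  ],
)

```text
time: 8.85
position: [0.4856, -0.1435, 0.066]
tool_rot: [-3.137, 0.16, -0.003]
ft_force: [-2.5, 0.6, 8.4]
grip_width: 0.008
```

carry_out(
  motion=[
    [[0,0,-0.0005],0],
    [[0,0,-0.0005],0],
    [[0,0,-0.0005],0],
    [[0,0,-0.0005],0],
    [[0,0,-0.0005],0],
  ],
)

```text
time: 9.35
position: [0.4857, -0.1435, 0.066]
tool_rot: [-3.136, 0.16, -0.003]
ft_force: [-3.5, 1.4, 10.5]
grip_width: 0.005
```

carry_out(
  motion=[
    [[0,0,0.003],0],
    [[0,0,0.02],0],
    [[0,0,0.06],0],
    [[0,0.03,0.1],0],
    [[0,0.08,0.14],0],
    [[0,0.13,0.16],0],
    [[0,0.18,0.16],0],
    [[0,0.23,0.16],0],
    [[0,0.28,0.16],0],
    [[0,0.28,0.16],0],
    [[0,0.28,0.16],0],
  ],
)

```text
time: 10.45
position: [0.4842, 0.1397, 0.224]
tool_rot: [-3.138, 0.151, -0.0]
ft_force: [0.3, -1.2, -0.8]
grip_width: 0.002
```

```bash
python3 - <<'E'
from bench import eyes,get_state
from h import *; import pickle
d=pickle.load(open("d0.pkl","rb"))
def pads(r):
    im=np.ascontiguousarray(r["pixels"]);k=(im.max(2)<60).astype(np.uint8)*255; k[:150]=0;k[218:]=0;k[:,:376]=0;k[:,432:]=0
    return [(c.round(1).tolist(),ray(r,*c,.066)[:2].round(4).tolist()) for c,s in blobs(k,18,60)]
t=eyes.get_image("top");print(pads(d["top"]));print(pads(t))
r=eyes.get_image("side"); im=np.ascontiguousarray(r["pixels"])
f=lambda a:cv2.resize(a,None,fx=3,fy=3,interpolation=cv2.INTER_CUBIC)
cv2.imwrite("pics/chk5.png",np.hstack([f(im[190:280,330:450]),f(np.ascontiguousarray(t["pixels"])[150:240,320:440])]))
m=orange(im); m[:,:325]=0; m[:,410:]=0; m[:190]=0; m[260:]=0
c=max(cv2.findContours(m,0,2)[0],key=cv2.contourArea)
for p in cv2.approxPolyDP(c,1.5,True)[:,0]: print(p,ray(r,*p,0)[:2].round(4).tolist())
print(get_state()["ft_force"])
E
```

```text
[([385.7, 167.3], [0.6006, -0.153]), ([425.1, 169.6], [0.5917, -0.2586]), ([384.3, 210.2], [0.4847, -0.1436]), ([424.4, 212.6], [0.4756, -0.2488])]
[([385.7, 167.3], [0.6006, -0.153]), ([425.1, 169.8], [0.591, -0.2585]), ([384.3, 210.3], [0.4844, -0.1435]), ([424.4, 212.6], [0.4756, -0.2488])]
[358 229] [0.494, -0.0746]
[358 235] [0.4686, -0.0826]
[387 244] [0.459, -0.1649]
[391 239] [0.4829, -0.1697]
[387 236] [0.4917, -0.1566]
[373 233] [0.4912, -0.118]
[372 225] [0.525, -0.1055]
[365 221] [0.5363, -0.0819]
[ 0.74341752 -0.42061304  0.35558823]
```

View pics/chk5.png

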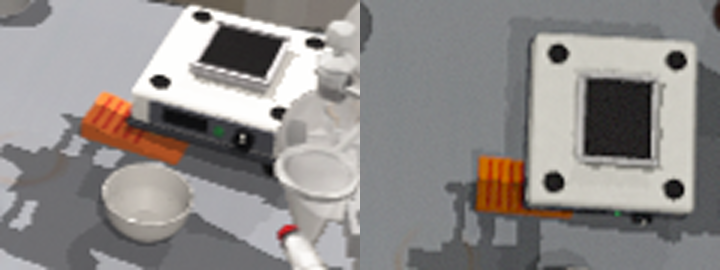

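The shaker has moved less than 1 mm, and the wedge sits squarely under the front-left corner. The robot is clear, so I hand in.

```bash
python3 -c "
from bench import ticket; print(ticket.close_job())"
```

```text
the job is handed in; nothing more can be done
None
```

I pushed the orange wedge under the short brass foot, checked the corner by pressing on it, and handed the job in at about 10.5 s of the 51 s allowed. The hand-in reported no verdict.

- **Wedge:** I pushed its heel with two nearly shut fingertips, turning it about 0.2 rad on the way so its centre line met the foot. The push force rose to about 5.5 N over roughly the last 2.5 mm, so it bears against the foot. The foot sits about 26 mm behind the thin edge and close to the centre line.
- **Press check:** I pressed the corner pad at 8–10.5 N for about half a second. The fingertip height held at 66.0 mm, so the shaker did not rock.
- **Last look:** After I withdrew, the shaker's top pads were within 1 mm of where they started. I saw nothing else disturbed in the close-up views, but did not measure the bystanders individually. The robot touches nothing.

I could not measure the force between the wedge and the shaker after I let go. That it still bears with more than 0.5 N is inferred from the push force and the press.

One script crashed because the arm blocked the top camera, so I took that check from the side view instead. No check failed or disagreed.

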